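Set the thickness-sander preset to 6

ROBOT

A 6-joint arm with a two-finger parallel gripper is mounted at the origin on the work surface. World frame = base frame: x ahead of the robot, y to its left, z up, the work surface at z = 0. Lengths are in mm, angles in rad, forces in N, time in s.
With the tool pointing down it reaches from about 275 to 850 mm from the base axis. Payload 5.2 kg.
Tool frame: the origin (TCP) lies between the finger pads; the fingertips stand 17 mm ahead of it and the grasp point (between the pads) lies 2 mm behind it; z points along the fingers, y is the line along which they close (so a half turn about z gives the same grasp; the last joint's range is limited). The gripper opens to 85 mm and grips with 20 to 120 N. Pads are 22 mm wide; open, the fingers measure 114 mm over their backs; the gripper's body (76 mm by 85 mm) begins 54 mm behind the grasp point. The pads swing forward as they close: fully open they stand 13 mm farther back than shut.
Start: joints at [1.016, 0.259, 1.535, -0, 1.348, -0.203], TCP at [189.502, 516.328, 248.31] pointing down, gripper open.
Joint ranges: [-3.14, 3.14], [-0.91, 2.08], [0.19, 2.58], [-1.22, 4.36], [0.22, 2.71], [-3.12, 3.12]. Speed limits (rad/s): [2.57, 2.57, 3.14, 3.14, 3.14, 3.14].

INTERFACE

Orientations are given as a unit quaternion [x, y, z, w].
In Python, from workcell import r gives the robot as it stands.
- The arm moves only by the shell command python3 -m pendant 'ROWS' [FORCE]. ROWS is JSON, one flat list of numbers, 7 for each row, row after row: the turn, a rotation vector about the tool's x, y, z in rad, then the shift along the tool's x, y, z in mm, then the closure, from 0 (fully open) to 1 (shut). A call has 1 to 8 rows; each row shifts and turns the commanded pose from where the row before left it, along the tool's axes as they then stand; what a row does not reach is not made up. A row lasts 1/8 s, in which the tool goes at most 62.5 mm and 10.7 degrees, less where a joint would pass 70% of its speed; a pose out of reach is approached as far as the arm can. A call with a gripper value outside its range is refused whole. The fingers move at their own pace and stop on an object; FORCE is the grip in N (left out, the last holds). Time passes only in rows, so rows that do not move let the fingers close. It gives the time, the measured TCP pose, the force, the opening and the grip force at its end, in the units of the state.
- r.get_obs(): the state, without advancing time (a new reading comes with each control period).
- r.capture(name): name is "scene" or "top" or "wrist"; returns a dict with "img" (384x512x3 uint8, red, green, blue), "range_z" (384x512 float32, mm along the optical axis (not along the pixel's ray), 0 where there is no reading), "fx", "fy", "cx", "cy" (pixels), "k1" (the pictures are not rectified: a ray, as slopes to the right and down, at radius r is drawn at 1 + k1 r^2 times it, then the intrinsics apply), "cam_to_world" (4x4, takes a point from camera to world coordinates); the wrist camera has in their place "hand_eye" (4x4, takes a point from camera to tool coordinates, whose origin is the TCP and whose axes are the flange's). Camera axes: x right, y down, z forward; pixel columns grow to the right and rows downward; lengths in mm; the calibration is good to about 2 mm. A picture is of the moment at which its call begins: read the wrist's pose just before it.
- r.hand_in(): hands the job in; it is judged then, once.
Trained networks look in a picture, given as the dict that the camera call returned (one of the last four; its "shot" number tells which), for a name from the list of things; names that differ only in an ending like _2 or _b are one class to them, and where a whole thing is asked for, a point or a joint stands for the part that bears it (a point fixed in the world has none). Each returns a list of dicts, best first, with "score" (0 to 1); they miss things now and then, are a little off and sometimes report something else, mostly with a low value. They report only what shows in the picture. A call takes as long as a camera call. They do not tell look-alikes from the thing itself.
- r.recognise(picture, thing): "uv" ([column, row] in pixels, amid what is visible of it).
- r.landmark_of(picture, thing): "uv" ([column, row] in pixels: a listed point, or the origin of a listed thing).
The state is a dict: "time": time; "joint_pos": joint angles; "qd": joint speeds; "effort": joint torques, N m; "eef_pos": TCP position; "ee_rot": TCP orientation; "wrist_force": force on the tool from outside, world axes, zero at the start; "wrist_torque": the same for the moment, N m; "width": finger opening in mm; "gripper_force": force on a finger pad.
Only numpy, scipy, OpenCV 4.12 (cv2) and the standard library are available. Lean on these libraries where they do the work, as an engineer would, in place of code of your own. Each camera call takes 0.05 s, during which the arm holds its last target. There are 200 camera calls.

TASK

The knob of the sander's preset console is stowed in its sloped face. Push it in once so that it pops out, turn it clockwise until the number 6 stands in the middle of the little window on top, then push the knob in again so that it stays stowed with 6 still in the window. Do not shove the sanding block, glue bottle, wood offcut or screwdriver around the console out of their places, and let go of everything.

Things in the scene. Friction and masses are not known exactly. Their poses are not given: they have to be found in the camera images.
- dial (a joint): Angle (rad) of the number drum; the knob turns it 1:1 at any knob height. Black digits 0 to 9, 13 mm wide, 20 mm tall: digit n is centred in the window at n x 0.6283, so 6 at 3.770. Grows when the knob is turned clockwise, seen looking onto its top. Stops at -0.15 and 5.8. Friction 0.05 N m, stays where left, no clicks. Starts 1.7 to 3.6 rad short of 6: more than one twist of a wrist.
- knob (a joint): How far the knob is pushed in along its axis (m): 0 popped out, about 0.0175 stowed, 0.025 hard stop. Push-push latch: from either state push it nearly to the stop (past 0.024), then let go; it settles in the other state. A shorter push does not switch it (it may hang at 0.021: push again). Pushing takes 3 N when out, 5 N stowed, up to 8 N near the stop, plus 40 N per m/s. Starts stowed.
- knob_top (a point): Centre of the flat top of the round black fluted knob, 36 mm in diameter. z axis = knob axis, pointing out of the sloped face, 35 degrees from vertical, leaning to the console's front; x and y turn with the knob. The top stands 28 mm out of the face when popped out, 10 mm stowed, 3 mm at the stop. Popped out, its flank can be gripped from any side.
- window (a point): Centre of the window, 28 mm wide (console y) by 24 mm (console x), in the console's level top, 107 mm above the bench. Digits read upright seen from the console's front.
- console: Grey sheet-steel console fixed to the bench, 160 mm wide (y), about 160 mm deep (x), 107 mm high. Origin on the bench below the point where the knob's axis meets the sloped face (that point is 85 mm up). x points from its sloped front to its back, z up.
- sanding_block: Bystander: cork and wood sanding block, 100 x 60 x 34 mm, lying left of the console; origin at the centre of its underside.
- glue: Bystander: white glue bottle, 56 mm diameter, 170 mm tall, right of and behind the console; origin at the centre of its underside.
- offcut: Bystander: wood offcut, 45 x 120 x 20 mm, lying in front of the console; origin at the centre of its underside.
- driver: Bystander: screwdriver 180 mm long lying right of the console; origin at the middle of its length, on the bench.
- knob_seat (a point): Fixed point where the knob's axis meets the console's sloped face; axes as the console's. The face reaches 38 mm up the slope, 82 mm down it and 80 mm sideways from here. Round the knob is a fixed ring on the face, 24 to 28 mm from the axis and 3 mm high.
Not all that is in view belongs to the job. Leave any green look-alike of the console alone.

How it is judged (in metres and radians):
On the way, in this order (a step that is already met when the one before it is completed fails the run):
1. the knob has popped out (value of joint knob below 0.004 m), for 0.2 s.
2. with the knob out, 6 stands in the middle of the window (value of joint knob below 0.012 m and value of joint dial between 3.67 and 3.87 rad), for 0.2 s.
At the end, for the whole second after the job is handed in: The knob is stowed again (latched 15 to 20.5 mm in), untouched and at rest, and the drum stands within 0.10 rad (6 mm at the window) of the number 6 (value of joint knob between 0.015 and 0.0205 m and value of joint dial between 3.67 and 3.87 rad and velocity of joint dial between -0.05 and 0.05 rad/s and velocity of joint knob between -0.003 and 0.003 m/s).
It fails at once if sanding block, glue bottle, offcut or screwdriver pushed more than 30 mm from its place (distance of any of sanding_block, glue, offcut, driver from where it was at the start of the episode above 0.03 m).
It also fails if it takes over 67 s, if anything falls off the work surface, if the arm or the gripper's body presses on something with over 40 N, if the wrist force passes 120 N, or if a joint passes its speed limit or range.

## Working session

There is one attempt and no reset: what is moved stays moved. The work goes in short steps, Python scripts to look and compute and a shell command to move; the robot and the scene stay as the last step left them, time stands still between calls to the robot, and variables do not carry over. Pictures are saved under pics/ and viewed, at most 13 in all, crops included, and the job is handed in when it is done.

```bash
ls; mkdir -p pics
cat > h.py <<'E'
import numpy as np, cv2
from scipy.spatial.transform import Rotation as R
from workcell import r
def T_of(p,o=None):
    if 'cam_to_world' in p: return np.array(p['cam_to_world'])
    T=np.eye(4);T[:3,:3]=R.from_quat(o['ee_rot']).as_matrix();T[:3,3]=o['eef_pos'];return T@np.array(p['hand_eye'])
def ray(p,uv):
    K=np.array([[p['fx'],0,p['cx']],[0,p['fy'],p['cy']],[0,0,1.]])
    x=cv2.undistortPoints(np.array([[uv]],float),K,np.array([p['k1'],0,0,0,0.]))[0,0]
    return np.array([x[0],x[1],1.])
def world(p,uv,o=None,z=None):
    T=T_of(p,o);d=ray(p,uv)
    if z is None:
        u,v=int(round(uv[0])),int(round(uv[1]));w=p['range_z'][max(v-1,0):v+2,max(u-1,0):u+2];w=w[w>0]
        s=np.median(w) if w.size else np.nan
    else:
        s=(z-T[2,3])/(T[2,:3]@d)
    return T[:3,:3]@(d*s)+T[:3,3]
def save(p,n): cv2.imwrite('pics/'+n,p['img'][:,:,::-1])
E
python3 - <<'E'
from h import *
o=r.get_obs();print(o['time'],o['joint_pos'],o['ee_rot'],o['wrist_force'])
ims=[]
for c in('scene','top'):
    p=r.capture(c);ims.append(p['img'])
    save(p,c+'.png')
    print(c,p['k1'],p['fx'],T_of(p).round(2).tolist())
    for t in('knob_top','window','console','knob_seat','sanding_block','glue','offcut','driver'):
        for d in r.landmark_of(p,t)[:3]: print(t,round(d['score'],2),np.round(d['uv'],1),world(p,d['uv']).round(0))
E
```

```text
pics
0.0 [ 1.01623186e+00  2.59321779e-01  1.53608474e+00  8.66498345e-07
  1.34802671e+00 -2.02820799e-01] [ 1.74966612e-01  9.84573937e-01 -8.54927542e-04 -3.40628271e-04] [-0.04924963 -0.41464607 -0.18576715]
scene -0.07230128502203724 420.6998417369878 [[0.06, 0.81, -0.58, 1072.73], [1.0, -0.05, 0.03, -40.17], [-0.0, -0.59, -0.81, 870.92], [0.0, 0.0, 0.0, 1.0]]
knob_top 0.69 [165.8 124. ] [ 162. -239.    1.]
knob_top 0.6 [272.3 222. ] [578.  34.  89.]
knob_top 0.57 [ 89.6 241. ] [ 612. -357.  107.]
window 0.94 [291.2 239.3] [631.  68. 101.]
window 0.91 [351.7 133.6] [336. 258. 105.]
window 0.68 [166.2 144.4] [ 342. -210.  104.]
console 0.82 [334.3 144.5] [372. 206. 106.]
console 0.82 [171.  156.7] [ 385. -196.  105.]
console 0.77 [108.1 271. ] [ 685. -307.  109.]
knob_seat 0.89 [ 92.  253.4] [ 641. -348.  104.]
knob_seat 0.89 [168.4 135.8] [ 309. -207.  100.]
knob_seat 0.69 [333.9 128.7] [307. 219.  96.]
sanding_block 0.67 [338.2 214.5] [532. 198.  34.]
glue 0.83 [210.4 294.8] [ 719. -107.   41.]
glue 0.5 [286.9 239.7] [633.  59. 103.]
offcut 0.64 [249.4 195.3] [451. -10.  20.]
d
[... 228 characters left out ...]
82. 220. 114.]
knob_top 0.69 [227.9 163.9] [580.  41.  95.]
knob_top 0.64 [386.  153.7] [ 616. -355.  112.]
window 0.95 [323.5 260.3] [ 347. -203.  103.]
window 0.94 [136.5 256.9] [340. 261. 103.]
window 0.65 [218.8 137.8] [645.  66. 100.]
console 0.91 [320.9 279.3] [ 299. -198.   97.]
console 0.81 [227.5 168.7] [569.  43.  85.]
console 0.72 [155.5 272.5] [302. 214.  88.]
knob_seat 0.92 [384.1 150.6] [ 624. -349.  115.]
knob_seat 0.77 [229.2 161.9] [585.  38.  97.]
knob_seat 0.76 [330.1 279.7] [ 300. -219.  112.]
sanding_block 0.71 [168.  188.6] [519. 201.  35.]
glue 0.87 [290.  133.8] [ 664. -113.   85.]
offcut 0.7 [244.9 222.5] [436.  -4.  20.]
driver 0.73 [297.9 169.8] [ 580. -141.   21.]
```

```bash
python3 -c "
import cv2,numpy as np
a=cv2.imread('pics/scene.png');b=cv2.imread('pics/top.png')
cv2.imwrite('pics/both.png',cv2.resize(np.hstack([a,b]),(800,300)))"
```

```text
(no output)
```

View pics/both.png

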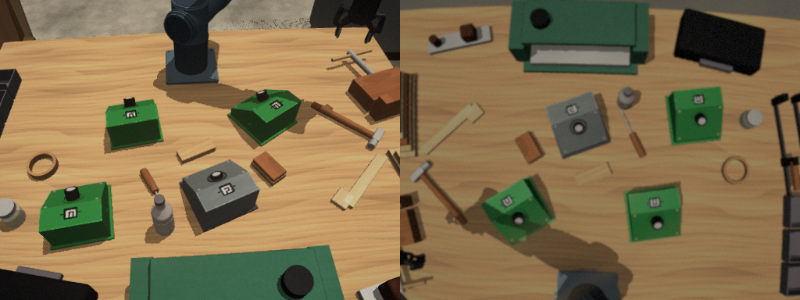

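The two pictures show the grey console at top-camera px (580,125) of the montage, which is world (585,40). The other four consoles are green look-alikes. I'll fit the grey console's orientation from depth.

Run:
```python
from h import *
P=[]
for c in('top','scene'):
    p=r.capture(c);z=p['range_z'];v,u=np.nonzero(z>0)
    K=np.array([[p['fx'],0,p['cx']],[0,p['fy'],p['cy']],[0,0,1.]])
    x=cv2.undistortPoints(np.stack([u,v],1)[:,None].astype(float),K,np.array([p['k1'],0,0,0,0.]))[:,0]
    X=np.c_[x,np.ones(len(x))]*z[v,u][:,None];T=T_of(p);X=X@T[:3,:3].T+T[:3,3]
    m=(np.hypot(X[:,0]-600,X[:,1]-45)<115)&(X[:,2]>12)&(X[:,2]<125)
    X=X[m]
    top=X[(X[:,2]>100)&(X[:,2]<112)]
    Y=X[(X[:,2]>30)&(X[:,2]<100)&(X[:,0]<600)&(np.hypot(X[:,0]-580,X[:,1]-40)>32)]
    best=0;rng=np.random.default_rng(0)
    for _ in range(3000):
        a,b,d=Y[rng.choice(len(Y),3,False)];n=np.cross(b-a,d-a);n/=np.linalg.norm(n)+1e-9;n*=np.sign(n[2])
        if abs(n[2]-.819)>.06: continue
        i=abs((Y-a)@n)<2.5
        if i.sum()>best:best=i.sum();I=i
    Q=Y[I];m0=Q.mean(0);n=np.linalg.svd(Q-m0)[2][2];n*=np.sign(n[2])
    yaw=np.degrees(np.arctan2(-n[1],-n[0]))
    tr=cv2.minAreaRect(X[X[:,2]>15][:,:2].astype(np.float32))
    print(c,len(top),top[:,2].mean(),best,len(Y),n,'tilt',np.degrees(np.arccos(n[2])),'yaw',yaw,tr,cv2.minAreaRect(top[:,:2].astype(np.float32)))
o=r.get_obs();p=r.capture('wrist');print(np.round(p['hand_eye'],3).tolist(),p['fx'])
```

```text
top 1797 105.91009502344649 1160 1580 [-0.5307925  -0.20620358  0.8220337 ] tilt 34.7111040416723 yaw 21.2302756647746 ((598.8524169921875, 48.390159606933594), (162.345947265625, 160.53025817871094), 21.115333557128906) ((630.227294921875, 60.425235748291016), (95.14147186279297, 160.37872314453125), 21.10438346862793)
scene 2386 106.43229399162132 930 966 [-0.53369903 -0.20643786  0.8200907 ] tilt 34.90612568316183 yaw 21.14675780452928 ((600.1205444335938, 49.919212341308594), (163.86058044433594, 161.49452209472656), 21.009899139404297) ((631.4736328125, 61.8603401184082), (95.94126892089844, 161.35580444335938), 21.088838577270508)
[[-0.001, -0.951, -0.31, 80.39], [1.0, -0.001, -0.001, -0.789], [0.001, -0.31, 0.951, -124.852], [0.0, 0.0, 0.0, 1.0]] 274.10248007329574
```

```bash
cat >> h.py <<'E'
YAW=np.radians(21.1);N=np.array([-np.sin(np.radians(35))*np.cos(YAW),-np.sin(np.radians(35))*np.sin(YAW),np.cos(np.radians(35))])
CY=np.array([-np.sin(YAW),np.cos(YAW),0]);UP=np.cross(CY,N)  # UP = up-slope
def plan(pos,roll,o=None):
    """roll: tool x = cos*downslope + ... turned +roll about tool z from down-slope"""
    o=o or r.get_obs();Rc=R.from_quat(o['ee_rot'])
    z=-N;x=-UP;Rt=R.from_matrix(np.c_[x,np.cross(z,x),z])*R.from_rotvec([0,0,roll])
    return (Rc.inv()*Rt).as_rotvec(), Rt.inv().apply(np.array(pos)-o['eef_pos'])
E
python3 - <<'E'
from h import *
print(N,UP,plan(np.array([581,41,93])+150*N,0))
E
```

```text
[-0.53512016 -0.20648569  0.81915204] [0.7642308  0.29489212 0.57357644] (array([-0.21978545, -0.5839177 , -0.69715525]), array([ -69.93155618, -584.38086797,   88.57282166]))
```

```bash
python3 -m pendant '[-0.0366,-0.0973,-0.1162,0,0,0,1,-0.0366,-0.0973,-0.1162,0,0,0,1,-0.0366,-0.0973,-0.1162,0,0,0,1,-0.0366,-0.0973,-0.1162,0,0,0,1,-0.0366,-0.0973,-0.1162,0,0,0,1,-0.0366,-0.0973,-0.1162,0,0,0,1]' 30
python3 -m pendant '[0,0,0,-5,-42,6,1,0,0,0,-5,-42,6,1,0,0,0,-5,-42,6,1,0,0,0,-5,-42,6,1,0,0,0,-5,-42,6,1,0,0,0,-5,-42,6,1,0,0,0,-5,-42,6,1]'
python3 -m pendant '[0,0,0,-5,-42,6,1,0,0,0,-5,-42,6,1,0,0,0,-5,-42,6,1,0,0,0,-5,-42,6,1,0,0,0,-5,-42,6,1,0,0,0,-5,-42,6,1,0,0,0,-5,-42,6,1,0,0,0,0,0,0,1]'
python3 - <<'E'
from h import *
o=r.get_obs();print(o['time'],o['joint_pos'],o['wrist_force'],o['width'])
p=r.capture('wrist')
save(p,'w1.png')
for t in('knob_top','window','knob_seat'):
    for d in r.landmark_of(p,t)[:2]: print(t,round(d['score'],2),np.round(d['uv'],1),world(p,d['uv'],o).round(1))
print(plan(np.array([581,41,93])+150*N,0))
E
```

```text
time: 1.8
eef_pos: [189.2, 516.7, 248.7]
ee_rot: [-0.177, 0.937, 0.056, 0.297]
wrist_force: [0.6, -0.1, 0.6]
width: 0.1
gripper_force: 0.0
time: 2.68
eef_pos: [342.1, 264.5, 234.3]
ee_rot: [-0.175, 0.938, 0.055, 0.295]
wrist_force: [-0.4, -0.0, -0.2]
width: -0.2
gripper_force: 0.0
time: 3.68
eef_pos: [492.1, 16.9, 219.5]
ee_rot: [-0.173, 0.939, 0.053, 0.293]
wrist_force: [-0.4, 0.6, 0.1]
width: 0.1
gripper_force: 0.0
3.675 [-0.51918925 -0.08976055  2.16088971  0.67548031  0.77850579 -2.87521746] [-0.40602985  0.55428821  0.05042852] 0.07585915115942173
knob_top 0.57 [246.1 179.7] [577.9  38.8  90.6]
window 0.76 [247.3 222.7] [644.6  64.  101.5]
knob_seat 0.56 [246.2 178.7] [576.5  38.4  90.4]
(array([ 0.00111914, -0.0066157 ,  0.00034171]), array([ -3.51271353, -14.34776536,   6.15201511]))
```

View pics/w1.png

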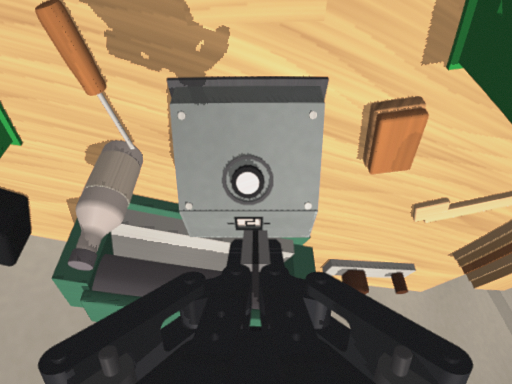

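Wrist view: the knob is stowed at px (247,181), with the ring round it, the window at (248,223) and the closed fingertips just below. I'll refine the knob centre and zoom in on the digit.

Run:
```python
from h import *
o=r.get_obs();p=r.capture('wrist');g=cv2.cvtColor(p['img'],cv2.COLOR_RGB2GRAY)
n,l,s,c=cv2.connectedComponentsWithStats((g[165:200,230:265]>150).astype(np.uint8));i=1+s[1:,4].argmax();uv=c[i]+[230,165]
print(s[i],uv,world(p,uv,o,93.2),world(p,uv,o))
u2=r.landmark_of(p,'window')[0]['uv'];print(world(p,u2,o,107))
crop=p['img'][150:240,195:300][::-1,::-1]
cv2.imwrite('pics/c1.png',cv2.resize(crop[:,:,::-1],None,fx=6,fy=6,interpolation=cv2.INTER_CUBIC))
# top cam cross-check
t=r.capture('top');a=r.landmark_of(t,'window')
for d in a: print('top win',d['score'],world(t,d['uv'],None,107))
for d in r.landmark_of(t,'knob_top'): print('top knob',d['score'],world(t,d['uv'],None,93.2))
```

```text
[  1   8  23  22 400] [242.025 183.63 ] [578.97066033  40.50094678  93.2       ] [579.41040572  40.6410254   92.83091719]
[631.1402616   60.28323875 107.        ]
top win 0.97 [637.15023961  65.84806324 107.        ]
top win 0.78 [339.56823133 255.94814389 107.        ]
top win 0.73 [ 348.70618793 -208.35942714  107.        ]
top win 0.65 [ 687.69083484 -341.19045917  107.        ]
top knob 0.81 [ 270.51489957 -223.92155502   93.2       ]
top knob 0.76 [269.06293683 223.10162821  93.2       ]
top knob 0.64 [573.09254368  39.72272496  93.2       ]
top knob 0.46 [ 618.52226816 -352.33432352   93.2       ]
top knob 0.39 [585.46802071  42.19100122  93.2       ]
```

View pics/c1.png

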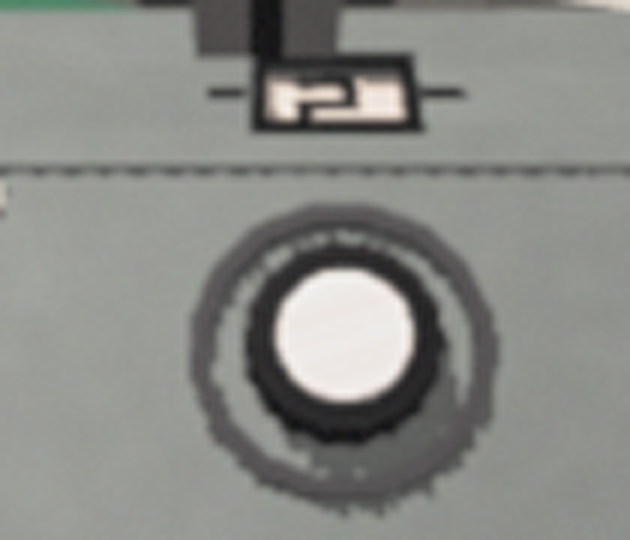

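The digit reads 2, slightly left of centre, so about 2.5 rad clockwise is needed. Next I approach the knob with the fingers shut.

Run:
```python
from h import *
o=r.get_obs();print(o['eef_pos'],plan(np.array([579.4,40.8,93])+24*N,0,o))
```

```text
[490.08472194  20.89408256 219.32024941] (array([ 0.00042331, -0.00583509,  0.00109227]), array([ -1.67326571, -13.58191898, 131.38018379]))
```

```bash
python3 -m pendant '[0,-0.006,0,-1.7,-13.6,0,1,0,0,0,0,0,30,1,0,0,0,0,0,30,1,0,0,0,0,0,30,1,0,0,0,0,0,30,1,0,0,0,0,0,11,1,0,0,0,0,0,0,1,0,0,0,0,0,0,1]'
python3 - <<'E'
from h import *
o=r.get_obs();print(o['eef_pos'],plan(np.array([579.4,40.8,93])+24*N,0,o))
p=r.capture('wrist');save(p,'w2.png')
E
```

```text
time: 5.12
eef_pos: [568.1, 35.7, 116.6]
ee_rot: [-0.174, 0.938, 0.054, 0.293]
wrist_force: [-0.0, 0.1, -0.2]
width: -0.3
gripper_force: 0.0
[568.07738552  35.65316449 116.63992576] (array([-0.00152697, -0.00496219, -0.00023749]), array([3.38845246, 0.72565331, 2.48640069]))
```

View pics/w2.png

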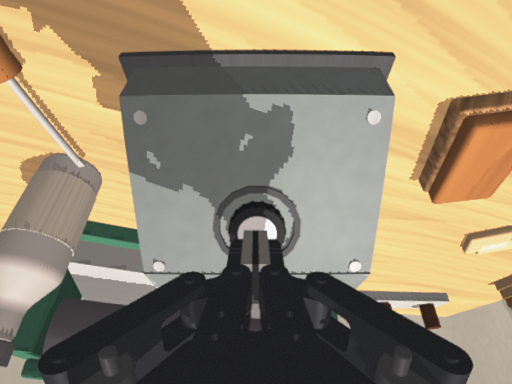

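The fingertips sit over the knob at px (257,228), laterally centred. I'll correct 3 mm down-slope and then push.

```bash
python3 -m pendant '[0,0,0,3.4,0.5,6,1,0,0,0,0,0,2,1,0,0,0,0,0,2,1,0,0,0,0,0,0,1]'
python3 -m pendant '[0,0,0,0,0,2,1,0,0,0,0,0,2,1,0,0,0,0,0,0,1]'
python3 -m pendant '[0,0,0,0,0,2,1,0,0,0,0,0,0,1]'
```

```text
time: 5.68
eef_pos: [571.7, 38.8, 108.7]
ee_rot: [-0.173, 0.94, 0.054, 0.29]
wrist_force: [-0.3, 0.4, 0.8]
width: -0.1
gripper_force: 0.0
time: 6.05
eef_pos: [573.8, 39.7, 105.9]
ee_rot: [-0.173, 0.94, 0.054, 0.289]
wrist_force: [-4.4, -3.0, 2.0]
width: -0.0
gripper_force: 2.1
time: 6.3
eef_pos: [575.0, 40.2, 104.6]
ee_rot: [-0.173, 0.94, 0.054, 0.289]
wrist_force: [-5.2, -1.7, 2.2]
width: 0.0
gripper_force: 2.2
```

```bash
python3 -m pendant '[0,0,0,0,0,2,1,0,0,0,0,0,0,1]'
python3 -m pendant '[0,0,0,0,0,2,1,0,0,0,0,0,0,1]'
python3 -m pendant '[0,0,0,0,0,1.5,1,0,0,0,0,0,0,1]'
```

```text
time: 6.55
eef_pos: [576.1, 40.7, 103.3]
ee_rot: [-0.173, 0.94, 0.053, 0.288]
wrist_force: [-4.8, -3.1, 2.2]
width: 0.4
gripper_force: 2.3
time: 6.8
eef_pos: [577.0, 41.1, 102.4]
ee_rot: [-0.173, 0.94, 0.053, 0.288]
wrist_force: [-9.7, -5.9, 7.3]
width: 0.1
gripper_force: 6.5
time: 7.05
eef_pos: [577.3, 41.3, 102.1]
ee_rot: [-0.173, 0.94, 0.053, 0.288]
wrist_force: [-24.0, -10.0, 22.4]
width: -0.3
gripper_force: 16.5
```

Hard stop reached at about 33 N. I back off so the knob pops out, open the gripper and look.

```bash
python3 -m pendant '[0,0,0,0,0,-10,1,0,0,0,0,0,-20,1,0,0,0,0,0,-30,1,0,0,0,0,0,-40,0.3,0,0,0,0,0,-40,0,0,0,0,0,0,0,0,0,0,0,0,0,0,0,0,0,0,0,0,0,0]'
python3 - <<'E'
from h import *
o=r.get_obs();p=r.capture('wrist');g=cv2.cvtColor(p['img'],cv2.COLOR_RGB2GRAY)
save(p,'w3.png');print(o['eef_pos'],o['joint_pos'],o['width'])
stop=np.array([577.3,41.3,102.1]);print(plan(stop+100*N,0,o),(o['eef_pos']-stop)@N)
for t in('knob_top','window'):
    for d in r.landmark_of(p,t)[:2]: print(t,round(d['score'],2),np.round(d['uv'],1),world(p,d['uv'],o).round(1))
n,l,s,c=cv2.connectedComponentsWithStats((g[120:300,180:330]>165).astype(np.uint8))
for i in range(1,n):
    if s[i,4]>150: uv=c[i]+[180,120];print(s[i],uv,world(p,uv,o).round(1),world(p,uv,o,108).round(1))
E
```

```text
time: 8.05
eef_pos: [505.2, 14.3, 216.3]
ee_rot: [-0.173, 0.941, 0.054, 0.287]
wrist_force: [-0.5, 0.7, 0.8]
width: 85.2
gripper_force: 0.0
[505.17078857  14.26523548 216.25929167] [-0.49981437 -0.05311971  2.13117271  0.66042406  0.76885559 -2.84943704] 85.23873426400961
(array([-0.00020099, -0.01756744, -0.00523777]), array([ 2.38337602, -0.74410677, 37.69390448])) 137.69390448093543
knob_top 0.8 [254.6 183.6] [568.9  38.  106.8]
window 0.93 [253.5 224.4] [648.   66.5 102.3]
[128  36  22 127 918] [323.73202614 236.40413943] [805.9 284.2  -1.8] [635.8 157.6 108. ]
[ 61  53  25  24 478] [253.21129707 184.53138075] [570.4  37.1 107. ] [569.3  36.7 108. ]
[   0  115  117   27 1221] [232.88370188 249.05814906] [830.   93.6  48.1] [710.5  59.7 108. ]
```

View pics/w3.png

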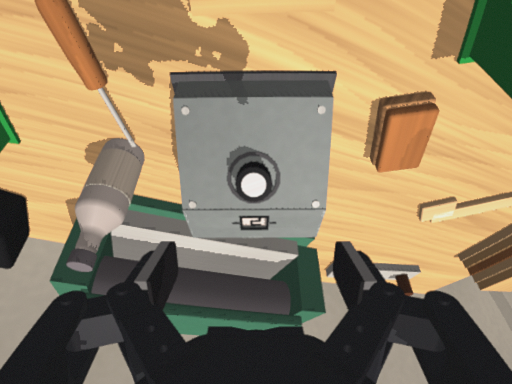

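The knob popped out, top at px (253,184), world (570,37,107.5), which matches the expected height. The digit 2 is still in the window at (253,223). Now I line up for the grip.

Run:
```python
from h import *
o=r.get_obs();print(plan(np.array([570.2,37.2,107.6])-6*N,0,o))
p=r.capture('wrist');cv2.imwrite('pics/c2.png',cv2.resize(p['img'][205:240,225:285][::-1,::-1,::-1],None,fx=10,fy=10,interpolation=cv2.INTER_CUBIC))
```

```text
(array([-0.00019896, -0.01758624, -0.0050689 ]), array([  5.95367238,  -1.94538027, 134.62513749]))
```

View pics/c2.png

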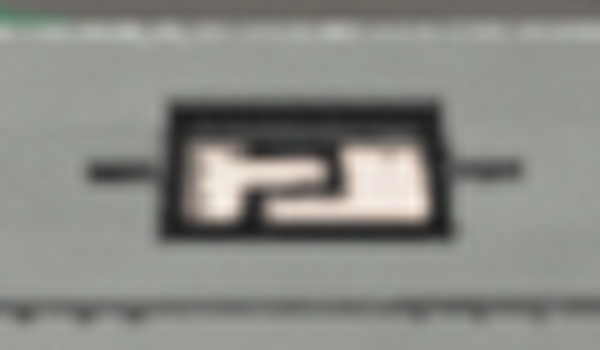

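```bash
python3 -m pendant '[0,-0.0175,-0.005,6,-2,0,0,0,0,0,0,0,30,0,0,0,0,0,0,30,0,0,0,0,0,0,30,0,0,0,0,0,0,30,0,0,0,0,0,0,0,0,0,0,0,0,0,0,0]'
python3 - <<'E'
from h import *
o=r.get_obs();print(plan(np.array([570.2,37.2,107.6])-6*N,0,o))
p=r.capture('wrist');save(p,'w4.png')
E
```

```text
time: 9.12
eef_pos: [566.5, 35.9, 118.3]
ee_rot: [-0.175, 0.938, 0.054, 0.294]
wrist_force: [-0.2, -0.5, -0.1]
width: 85.5
gripper_force: 0.0
(array([-0.0017498 , -0.00368693,  0.00035862]), array([ 2.89744328, -0.08962722, 16.99234005]))
```

View pics/w4.png

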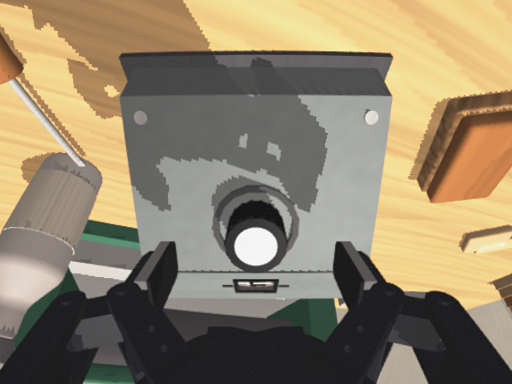

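The knob at px (256,246) is centred between the open fingers at columns 165 and 350. I advance and grip.

```bash
python3 -m pendant '[0,-0.0035,0,3,0,6,0,0,0,0,0,0,6,0,0,0,0,0,0,5,0,0,0,0,0,0,0,0,0,0,0,0,0,0,0]' 30
python3 -m pendant '[0,0,0,0,0,0,0.6,0,0,0,0,0,0,0.8,0,0,0,0,0,0,0.8,0,0,0,0,0,0,0.8,0,0,0,0,0,0,0.8]' 30
python3 - <<'E'
from h import *
o=r.get_obs();print(plan(np.array([570.2,37.2,107.6])-6*N,0,o),o['joint_pos'])
E
```

```text
time: 9.8
eef_pos: [575.6, 40.3, 107.7]
ee_rot: [-0.173, 0.939, 0.053, 0.291]
wrist_force: [0.9, 0.1, 0.1]
width: 85.5
gripper_force: 0.0
time: 10.42
eef_pos: [575.8, 39.8, 107.9]
ee_rot: [-0.173, 0.939, 0.053, 0.291]
wrist_force: [-1.7, -3.1, 1.2]
width: 34.6
gripper_force: 32.0
(array([-0.00445675, -0.00979782, -0.00356335]), array([ 5.16127695, -0.39115051,  2.73403904])) [-0.35101317  0.2574221   2.13354823  0.97692036  0.46176221 -3.11634035]
```

Joint 6 sits at its lower limit and holds the tool off-centre. I open, roll 0.4 rad away from the limit, recentre and grip again.

```bash
python3 -m pendant '[0,0,0,0,0,0,0,0,0,0,0,0,0,0,0,0,0,0,0,0,0,0,0,0.1,0,0,0,0,0,0,0.1,0,0,0,0,0,0,0.1,0,0,0,0,0,0,0.1,0,0,0,0,0,0,0,0,0,0,0]'
python3 - <<'E'
from h import *
o=r.get_obs();print(plan(np.array([570.2,37.2,107.6])-6*N,0.4,o),o['joint_pos'])
E
```

```text
time: 11.42
eef_pos: [575.6, 40.3, 107.7]
ee_rot: [0.017, 0.955, 0.11, 0.275]
wrist_force: [-0.0, 0.0, -0.5]
width: 85.2
gripper_force: 0.0
(array([-0.00694099, -0.00788446, -0.00254611]), array([ 4.33401302, -2.90085696,  2.59209022])) [-0.35043478  0.25762915  2.13365978  0.97711897  0.46238956 -2.71718196]
```

```bash
python3 -m pendant '[-0.007,-0.008,0,4.3,-2.9,2,0,0,0,0,0,0,0,0,0,0,0,0,0,0,0]'
python3 - <<'E'
from h import *
o=r.get_obs();print(plan(np.array([570.2,37.2,107.6])-6*N,0.4,o),o['joint_pos'])
E
```

```text
time: 11.8
eef_pos: [573.2, 38.1, 103.4]
ee_rot: [0.016, 0.954, 0.113, 0.279]
wrist_force: [-0.3, 0.3, 0.4]
width: 85.5
gripper_force: 0.0
(array([-0.00029708,  0.00025098, -0.00271924]), array([0.23297703, 0.13658901, 0.73203288])) [-0.36485549  0.26426009  2.14926043  1.03714782  0.46181439 -2.79097176]
```

```bash
python3 -m pendant '[0,0,0,0,0,0,0.6,0,0,0,0,0,0,0.8,0,0,0,0,0,0,0.8,0,0,0,0,0,0,0.8,0,0,0,0,0,0,0.8]' 25
python3 -m pendant '[0,0,0.1,0,0,0,0.8,0,0,0.15,0,0,0,0.8,0,0,0.15,0,0,0,0.8,0,0,0.1,0,0,0,0.8,0,0,0,0,0,0,0.8]'
python3 -c "
from h import *
o=r.get_obs();print(plan(np.array([570.2,37.2,107.6])-6*N,0.9,o),o['joint_pos'],o['wrist_torque'])"
```

```text
time: 12.42
eef_pos: [573.1, 38.9, 103.5]
ee_rot: [0.016, 0.953, 0.114, 0.279]
wrist_force: [0.1, 5.1, 3.6]
width: 34.8
gripper_force: 27.9
time: 13.05
eef_pos: [573.1, 39.4, 103.7]
ee_rot: [0.252, 0.92, 0.18, 0.242]
wrist_force: [-0.1, 6.9, 4.7]
width: 35.0
gripper_force: 27.9
(array([ 0.00215935, -0.0008782 , -0.00409173]), array([-0.37522918, -1.11567259,  0.77282284])) [-0.36393037  0.26390085  2.14937921  1.03882923  0.46385647 -2.29025348] [ 0.80752042 -0.08678928  0.44029948]
```

```bash
python3 -m pendant '[0,0,0.15,0,0,0,0.8,0,0,0.15,0,0,0,0.8,0,0,0.15,0,0,0,0.8,0,0,0.15,0,0,0,0.8,0,0,0.15,0,0,0,0.8,0,0,0.15,0,0,0,0.8,0,0,0.15,0,0,0,0.8,0,0,0.15,0,0,0,0.8]'
python3 -m pendant '[0,0,0.15,0,0,0,0.8,0,0,0.15,0,0,0,0.8,0,0,0.15,0,0,0,0.8,0,0,0.15,0,0,0,0.8,0,0,0.12,0,0,0,0.8,0,0,0.1,0,0,0,0.8,0,0,0,0,0,0,0.8,0,0,0,0,0,0,0.8]'
python3 - <<'E'
from h import *
o=r.get_obs();print(plan(np.array([570.2,37.2,107.6])-6*N,2.92,o),o['joint_pos'])
for c in('wrist','top','scene'):
    p=r.capture(c)
    for d in r.landmark_of(p,'window'): print(c,d['score'],d['uv'],world(p,d['uv'],o,107).round())
    save(p,c+'5.png')
p=r.capture('scene');a=p['img'][210:260,260:320,::-1];b=cv2.imread('pics/wrist5.png')
cv2.imwrite('pics/m5.png',np.hstack([cv2.resize(a,(460,384),interpolation=cv2.INTER_CUBIC),b[:,100:440]]))
E
```

```text
time: 14.05
eef_pos: [573.9, 39.8, 104.5]
ee_rot: [0.728, 0.615, 0.286, 0.098]
wrist_force: [1.6, 9.0, 7.0]
width: 34.7
gripper_force: 27.8
time: 15.05
eef_pos: [574.5, 39.3, 104.9]
ee_rot: [0.912, 0.276, 0.302, -0.023]
wrist_force: [3.7, 8.6, 7.8]
width: 35.1
gripper_force: 27.9
(array([-0.00055022, -0.00389166, -0.00278647]), array([-2.38180042, -0.05683464,  1.07373044])) [-0.36360986  0.26325765  2.14734883  1.039962    0.46452005 -0.27128059]
wrist 0.82 [273.4, 142.0] [637.  65. 107.]
top 0.88 [380.8, 125.0] [ 691. -343.  107.]
top 0.86 [137.9, 257.0] [340. 256. 107.]
top 0.81 [219.7, 138.4] [642.  64. 107.]
scene 0.81 [90.3, 275.1] [ 692. -343.  107.]
scene 0.79 [164.5, 145.2] [ 348. -214.  107.]
scene 0.73 [354.0, 134.3] [341. 262. 107.]
scene 0.57 [290.2, 239.5] [635.  65. 107.]
```

View pics/m5.png

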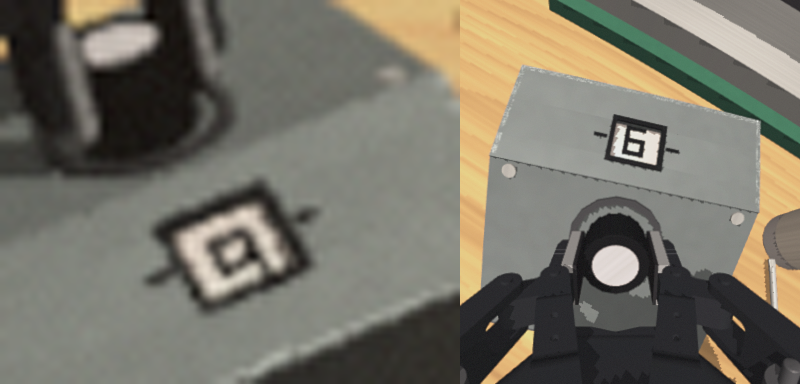

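The scene crop (left) and the wrist view (right) show the digit 6 in the window at wrist px (273,142), close to centred. I'll rectify the window and measure the offset.

```bash
cat > win.py <<'E'
from h import *
def win(name,c0=(637,65)):
    o=r.get_obs();p=r.capture('wrist');T=np.linalg.inv(T_of(p,o))
    s=np.arange(-24,24,.25);gy,gx=np.meshgrid(-s,-s)   # image right = -console y, image down = -console x
    X=np.array([*c0,107.])+gx[...,None]*np.array([np.cos(YAW),np.sin(YAW),0])+gy[...,None]*CY
    Y=X@T[:3,:3].T+T[:3,3];x=Y[...,:2]/Y[...,2:];x=x*(1+p['k1']*(x**2).sum(-1,keepdims=True))
    im=cv2.remap(p['img'],(x[...,0]*p['fx']+p['cx']).astype(np.float32),(x[...,1]*p['fy']+p['cy']).astype(np.float32),cv2.INTER_CUBIC)
    cv2.imwrite('pics/'+name,cv2.resize(im[:,:,::-1],None,fx=2,fy=2))
    g=cv2.cvtColor(im,cv2.COLOR_RGB2GRAY);n,l,st,c=cv2.connectedComponentsWithStats((g<90).astype(np.uint8))
    for i in range(1,n):
        if st[i,4]>200: x0,y0,w,h,a=st[i];print('x %.1f..%.1f mid %.1f  y %.1f..%.1f mm area %d'%(x0/4,(x0+w)/4,(x0+w/2)/4,y0/4,(y0+h)/4,a))
    m=(g>150).astype(np.uint8);n,l,st,c=cv2.connectedComponentsWithStats(m)
    for i in range(1,n):
        if st[i,4]>200: x0,y0,w,h,a=st[i];print('white x %.1f..%.1f mid %.1f y %.1f..%.1f'%(x0/4,(x0+w)/4,(x0+w/2)/4,y0/4,(y0+h)/4))
E
python3 -c "
from win import win
win('r1.png')"
```

```text
x 8.8..43.2 mid 26.0  y 8.8..39.8 mm area 8736
x 0.0..7.8 mid 3.9  y 23.0..26.0 mm area 283
white x 0.0..24.2 mid 12.1 y 0.0..13.0
white x 43.5..48.0 mid 45.8 y 12.5..22.2
white x 12.2..39.2 mid 25.8 y 14.5..36.0
white x 21.0..28.0 mid 24.5 y 25.0..30.5
white x 0.0..48.0 mid 24.0 y 26.2..48.0
```

View pics/r1.png

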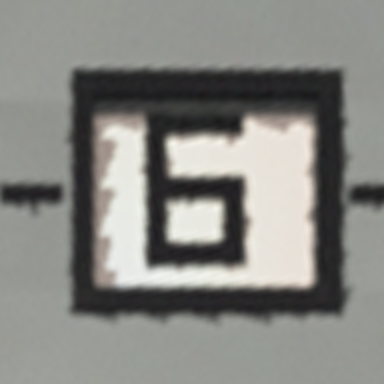

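The 6 is about 1.2 mm (0.02 rad) left of centre, well within the 6 mm allowed. I release, back off, shut the fingers and check again.

```bash
python3 -m pendant '[0,0,0,0,0,0,0,0,0,0,0,0,0,0,0,0,0,0,0,0,0,0,0,0,0,0,0,0,0,0,0,0,0,-15,0,0,0,0,0,0,-25,0,0,0,0,0,0,-20,1,0,0,0,0,0,0,1]'
python3 -m pendant '[0,0,0,0,0,0,1,0,0,0,0,0,0,1,0,0,0,0,0,0,1,0,0,0,0,0,0,1]'
python3 - <<'E'
from win import *
win('r2.png')
o=r.get_obs();P=np.array([570.2,37.2,107.6]);print(o['joint_pos'],plan(P+24*N,2.92,o))
p=r.capture('wrist')
for d in r.landmark_of(p,'knob_top'): print(d['score'],d['uv'],world(p,d['uv'],o).round(1))
save(p,'w6.png')
E
```

```text
time: 16.45
eef_pos: [541.3, 25.2, 153.5]
ee_rot: [0.913, 0.275, 0.301, -0.021]
wrist_force: [0.7, -0.5, 0.2]
width: 51.3
gripper_force: 0.0
time: 16.95
eef_pos: [541.0, 26.0, 152.0]
ee_rot: [0.913, 0.276, 0.3, -0.023]
wrist_force: [0.1, 0.1, 0.1]
width: 0.0
gripper_force: 0.0
x 8.8..43.5 mid 26.1  y 8.8..40.0 mm area 8679
x 0.0..7.8 mid 3.9  y 23.0..26.0 mm area 300
white x 12.5..39.5 mid 26.0 y 15.0..36.0
white x 21.0..28.0 mid 24.5 y 25.5..30.8
[-0.43065748  0.11825926  2.16519434  0.85360832  0.57684542 -0.1125054 ] (array([-0.0002162 ,  0.00015954, -0.0035862 ]), array([ 0.13783627,  0.03599054, 30.40947127]))
0.84 [256.5, 216.1] [570.4  36.3 107.4]
```

View pics/w6.png

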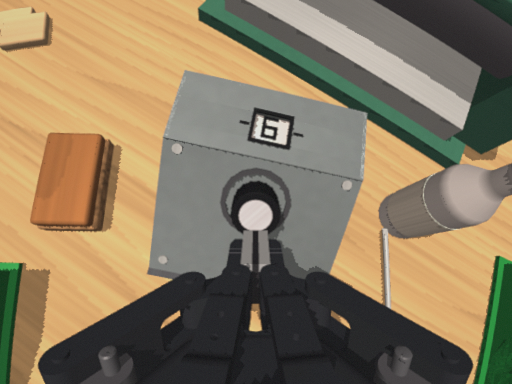

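The 6 stands in the window at px (270,128) with the knob still out at (256,216), and the shut fingers line up with it. Now I push it in.

```bash
python3 -m pendant '[0,0,0,0,0,20,1,0,0,0,0,0,12,1,0,0,0,0,0,0,1]'
python3 -c "
from h import *
o=r.get_obs();print(plan(np.array([570.2,37.2,107.6])+17*N,2.92,o))"
```

```text
time: 17.48
eef_pos: [557.9, 32.8, 125.3]
ee_rot: [0.913, 0.276, 0.299, -0.023]
wrist_force: [-0.6, -0.7, 0.9]
width: -0.3
gripper_force: 0.0
(array([-0.00140975,  0.00084431, -0.00392416]), array([0.47333591, 0.46014676, 4.99260142]))
```

```bash
python3 -m pendant '[0,0,0,0.5,0.5,5,1,0,0,0,0,0,5,1,0,0,0,0,0,5,1,0,0,0,0,0,5,1,0,0,0,0,0,5,1,0,0,0,0,0,2,1,0,0,0,0,0,0,1]'
python3 -c "
from h import *
o=r.get_obs();print(plan(np.array([570.2,37.2,107.6])-8*N,2.92,o))"
python3 -m pendant '[0,0,0,0,0,1.5,1,0,0,0,0,0,0,1]'
```

```text
time: 18.35
eef_pos: [573.5, 37.7, 104.5]
ee_rot: [0.913, 0.276, 0.3, -0.022]
wrist_force: [-1.7, -0.6, 4.7]
width: 0.1
gripper_force: 2.2
(array([ 0.00060144, -0.00041768, -0.00348061]), array([-0.75507434, -0.89394846,  3.55059667]))
time: 18.6
eef_pos: [574.3, 38.0, 103.4]
ee_rot: [0.913, 0.276, 0.3, -0.022]
wrist_force: [-0.7, -0.0, 5.3]
width: 0.3
gripper_force: 2.3
```

```bash
python3 -m pendant '[0,0,0,0,0,1.5,1,0,0,0,0,0,0,1]'
python3 -m pendant '[0,0,0,0,0,1,1,0,0,0,0,0,0,1]'
python3 -m pendant '[0,0,0,0,0,1,1,0,0,0,0,0,0,1]'
```

```text
time: 18.85
eef_pos: [575.1, 38.3, 102.2]
ee_rot: [0.913, 0.276, 0.3, -0.022]
wrist_force: [-1.1, -0.4, 4.7]
width: 0.1
gripper_force: 2.3
time: 19.1
eef_pos: [575.6, 38.5, 101.4]
ee_rot: [0.913, 0.276, 0.3, -0.022]
wrist_force: [-1.0, -0.9, 4.9]
width: 0.1
gripper_force: 2.3
time: 19.35
eef_pos: [575.9, 38.6, 101.0]
ee_rot: [0.913, 0.276, 0.3, -0.022]
wrist_force: [-6.3, -2.3, 12.5]
width: -0.1
gripper_force: 6.8
```

Force is rising as the knob nears the stop. One more millimetre, then I retract and look.

```bash
python3 -m pendant '[0,0,0,0,0,1,1,0,0,0,0,0,0,1]'
python3 -m pendant '[0,0,0,0,0,-5,1,0,0,0,0,0,-15,1,0,0,0,0,0,-40,1,0,0,0,0,0,-40,1,0,0,0,0,0,0,1,0,0,0,0,0,0,1,0,0,0,0,0,0,1]'
python3 - <<'E'
from win import *
win('r3.png')
o=r.get_obs();p=r.capture('wrist')
for d in r.landmark_of(p,'knob_top'): w=world(p,d['uv'],o);print(d['score'],d['uv'],w.round(1),'along axis vs popped-out',(w-[570.2,37.2,107.6])@N)
a=cv2.imread('pics/r3.png');cv2.imwrite('pics/m7.png',np.hstack([a,p['img'][:,60:460,::-1]]))
E
```

```text
time: 19.6
eef_pos: [576.1, 38.7, 100.8]
ee_rot: [0.913, 0.276, 0.301, -0.022]
wrist_force: [-17.3, -5.5, 23.5]
width: -0.2
gripper_force: 14.3
time: 20.48
eef_pos: [522.5, 18.9, 180.0]
ee_rot: [0.913, 0.276, 0.299, -0.023]
wrist_force: [0.2, -0.6, -0.9]
width: -0.1
gripper_force: 0.0
x 8.8..48.0 mid 28.4  y 8.8..40.2 mm area 8864
x 0.0..7.8 mid 3.9  y 23.0..26.0 mm area 318
white x 12.2..39.5 mid 25.9 y 15.2..36.0
white x 21.0..28.2 mid 24.6 y 25.5..31.0
```

View pics/m7.png

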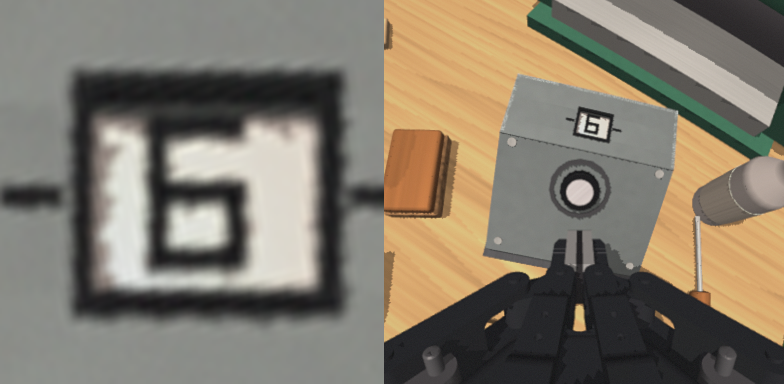

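The 6 is still in the window, 1.3 mm off centre, and the knob looks stowed at wrist px (256,192). I'll confirm the height from depth and hand in, if it is stowed.

Run:
```python
from h import *
o=r.get_obs();p=r.capture('wrist');w=world(p,(256,192),o);d=(w-[570.2,37.2,107.6])@N
print(w,d)
if -20.5<d<-14.5: print(r.hand_in())
```

```text
[579.93290229  40.42100417  93.94003395] -17.06295264056495
the job is handed in; nothing more can be done
None
```

The job is handed in: the knob popped out, was turned clockwise to 6, and is stowed again about 17 mm in, with 6 about 1.3 mm (0.02 rad) off the window's centre, nothing around it touched and the arm clear.

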